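Stir the deburring balls in the steel pan

ROBOT

A 7-joint arm with a two-finger parallel gripper is mounted at the origin on the work surface. World frame = base frame: x ahead of the robot, y to its left, z up, the work surface at z = 0. Lengths are in m, angles in rad, forces in N, time in s.
With the tool pointing down it reaches from about 0.4 to 0.875 m from the base axis. Payload 6.5 kg.
Tool frame: the origin (TCP) lies midway between the tips of the shut fingers; the grasp point (between the pads) lies 19 mm behind it; z points along the fingers, y is the line along which they close (so a half turn about z gives the same grasp; the last joint's range is limited). The gripper opens to 88 mm and grips with 3 to 60 N. Pads are 18 mm wide; open, the fingers measure 123 mm over their backs; the gripper's body (75 mm by 187 mm) begins 45 mm behind the grasp point.
Start: joints at [1.19, 0.536, -0.004, 1.538, 0.003, 1.067, -0.071], TCP at [0.201, -0.618, 0.239] pointing down, gripper open.
Joint ranges: [-2.7, 2.7], [-0.37, 2.16], [-1.27, 1.26], [0.24, 2.4], [-1.31, 4.45], [0.19, 1.91], [-2.76, 2.76]. Speed limits (rad/s): [2.39, 2.39, 3.14, 3.14, 3.14, 3.14, 3.14].

INTERFACE

Orientations are given as a rotation vector (axis times angle).
In Python, from plant import bot gives the robot as it stands.
- The arm moves only by the tool play_rows, never from a script. Its arguments are lists of equal length, an entry for each row: "offset": the shift along the world's x, y, z each as a share of 0.4 m, from -1 to 1, a list of three; "angular": the turn, a rotation vector about the world's x, y, z each as a share of 2 pi rad, from -1 to 1, a list of three. In form: {"offset": [[dx, dy, dz], ...], "angular": [[ax, ay, az], ...]}. A call has 1 to 12 rows; each row is the pose to reach, as a shift and turn from the pose commanded when the call began, turning the shorter way round; what a row does not reach only later rows make up. A row lasts 1/10 s, in which the tool goes at most 50 mm and 8.59 degrees, less where a joint would pass 70% of its speed; a pose out of reach is approached as far as the arm can. A call with a number of a shift or a turn outside -1 to 1 is refused whole. A call with a gripper value outside its range is refused whole. "jaw" is the opening, from 0 (shut) to 1 (fully open), set as the call begins (left out, the last holds). The fingers move at their own pace and stop on an object; "grip_force" is the grip in N (left out, the last holds). Time passes only in rows, so rows that repeat a pose let the fingers close. It gives the time, the measured TCP pose, the force, the opening and the grip force at its end, in the units of the state.
- bot.get_obs(): the state, without advancing time (a new reading comes with each control period).
- bot.snapshot(name): name is "scene" or "side" or "wrist"; returns a dict with "image" (384x512x3 uint8, red, green, blue), "mtx" (3x3 intrinsics, pixels), "rvec" (rotation vector, rad) and "tvec" (3), from world to camera coordinates, as OpenCV has them; the wrist camera has in their place "tool_from_camera" (4x4, takes a point from camera to tool coordinates, whose origin is the TCP and whose axes are the flange's). Camera axes: x right, y down, z forward; pixel columns grow to the right and rows downward; lengths in m; the calibration is good to about 2 mm. The wrist camera is an equidistant fisheye: a pixel r from the principal point sees the ray r / f radians off the axis. A picture is of the moment at which its call begins: read the wrist's pose just before it. There is no depth.
- bot.close_job(): hands the job in; it is judged then, once.
The state is a dict: "clock": time; "joint_pos": joint angles; "qvel": joint speeds; "joint_efforts": joint torques, N m; "ee_pos": TCP position; "orientation": TCP orientation; "wrist_force": force on the tool from outside, world axes, zero at the start; "ft_torque": the same for the moment, N m; "opening": finger opening in m; "gripper_force": force on a finger pad.
Only numpy, scipy, OpenCV 4.12 (cv2) and the standard library are available. Lean on these libraries where they do the work, as an engineer would, in place of code of your own. Each camera call takes 0.05 s, during which the arm holds its last target. There are 200 camera calls.

TASK

Take the stirring rod with the plain round handle out of its cup and, with its foot down near the floor of the pan that holds the white ceramic deburring balls, stir them in wide circles (about half-way out from the centre to the wall), at least two full turns clockwise as seen from above, so that balls all round the pan are shifted. Then stand the rod back in the cup it came from and let go, with every ball still in the pan.

Things in the scene. Friction and masses are not known exactly. Their poses are not given: they have to be found in the camera images.
- rod_handle (a point): Stirring rod, loose, upright in the holder cup at the start; 180 mm long, round, 0.16 kg: steel foot 22 mm diameter, 26 mm tall; steel shaft 12 mm diameter; plain round black handle 22 mm diameter, 110 to 180 mm above the foot's underside. This point: near the middle of the handle, 150 mm above the underside and 30 mm below the top. z runs up the rod. (A flat brush, bristles up, stands in a like cup: not wanted.)
- rod_foot (a point): The same rod: centre of the underside of its foot, which stands on the cup's floor at the start. z runs up the rod.
- pan_floor (a point): Round steel pan with white balls in it, fixed. Outside diameter 140 mm at the rim, wall 4 mm, inside radius 64 mm at the floor, rim 55 mm above the inner floor. This point: centre of the inner floor (5 mm above the bench), z up, x away from the robot, y to the robot's left. (An equal pan without balls stands on the other side: not wanted.)
- holder_floor (a point): Grey plastic cup in which the stirring rod stands, fixed to the bench. Inside diameter 52 mm, outside 60 mm, rim 65 mm above the inner floor. This point is the centre of its inner floor (5 mm above the bench), z up.
- bead1_center (a point): Centre of one of the eight loose white ceramic balls in the pan (24 mm diameter, 30 g). They start spread in a ring about 47 mm from the pan's centre, in one layer, with the middle of the pan free.
- bead2_center (a point): Centre of white ball 2 of 8, same as ball 1.
- bead3_center (a point): Centre of white ball 3 of 8, same as ball 1.
- bead4_center (a point): Centre of white ball 4 of 8, same as ball 1.
- bead5_center (a point): Centre of white ball 5 of 8, same as ball 1.
- bead6_center (a point): Centre of white ball 6 of 8, same as ball 1.
- bead7_center (a point): Centre of white ball 7 of 8, same as ball 1.
- bead8_center (a point): Centre of white ball 8 of 8, same as ball 1.
There are look-alikes about, which are no part of the job. What is shaped like the part that bears pan_floor but brown is not meant.

How it is judged:
By the outcome, as a careful person would: the job done as asked, in the order asked, and still so for the second after the job is handed in, with the robot touching nothing.
It also fails if it takes over 64 s, if anything falls off the work surface, if the arm or the gripper's body presses on something with over 40 N, if the wrist force passes 120 N, or if a joint passes its speed limit or range.

## Working session

There is one attempt and no reset: what is moved stays moved. The work goes in short steps, Python scripts to look and compute and a tool call to move; the robot and the scene stay as the last step left them, time stands still between calls to the robot, and variables do not carry over. Pictures are saved under pics/ and viewed, at most 10 in all, crops included, and the job is handed in when it is done.

Besides the shell and the picture viewer there is one more tool, called after "Call:" as a command line: name --argument value ..., lists and objects as JSON in quotes. play_rows: Moves the arm, as the interface text tells. Shift numbers are shares of 0.4 m and turn numbers shares of 2 pi rad, none past 1 either way. Its arguments: {"type":"object","properties":{"offset":{"type":"array"},"angular":{"type":"array"},"jaw":{"type":"number"},"grip_force":{"type":"number"}},"required":["offset","angular"]}

```bash
mkdir -p pics; cat > h.py <<'E'
import numpy as np, cv2, pickle
from plant import bot
def snap(n,f):
    o=bot.get_obs(); s=bot.snapshot(n); s['obs']=o
    pickle.dump(s,open(f'pics/{f}.pkl','wb')); cv2.imwrite(f'pics/{f}.png',s['image'][:,:,::-1]); return s
def load(f): return pickle.load(open(f'pics/{f}.pkl','rb'))
def ray(s,u,v):
    R=cv2.Rodrigues(np.array(s['rvec'],float))[0]; t=np.array(s['tvec'],float).ravel()
    K=np.array(s['mtx']); d=R.T@np.linalg.inv(K)@[u,v,1]; return -R.T@t,d
def atz(s,u,v,z):
    c,d=ray(s,u,v); return c+d*(z-c[2])/d[2]
def proj(s,P):
    return cv2.projectPoints(np.array(P,float).reshape(-1,3),np.array(s['rvec'],float),np.array(s['tvec'],float),np.array(s['mtx'],float),None)[0].reshape(-1,2)
E
python3 - <<'E'
from h import *
a=snap('scene','a')['image'];b=snap('side','b')['image'];snap('wrist','w')
o=bot.get_obs();print(o)
cv2.imwrite('pics/ab.png',np.vstack([a,b])[:,:,::-1][:, :] if 0 else cv2.resize(np.hstack([a,b]),(800,300))[:,:,::-1])
E
```

```text
{'clock': 0.15, 'joint_pos': array([ 1.18979129,  0.53703016, -0.00440936,  1.53860623,  0.00256673,
        1.06730884, -0.07120263]), 'qvel': array([ 0.00027353, -0.0018163 ,  0.00070662, -0.00247004, -0.00095228,
       -0.00037601,  0.00187726]), 'joint_efforts': array([ 1.89347280e-03, -5.71328437e+01,  9.91900116e-01, -2.51830012e+01,
       -5.62055293e-02,  1.51685451e-02,  1.25415509e-04]), 'ee_pos': array([ 0.20110212, -0.6176208 ,  0.23803155]), 'orientation': array([-3.10145109e+00, -4.92291874e-01,  4.65178960e-04]), 'wrist_force': array([ 0.27600462,  0.21860724, -0.2445275 ]), 'ft_torque': array([ 0.02455758, -0.03690127,  0.01242636]), 'gripper_force': 0.0, 'opening': 0.08810029588581135}
```

View pics/a.png

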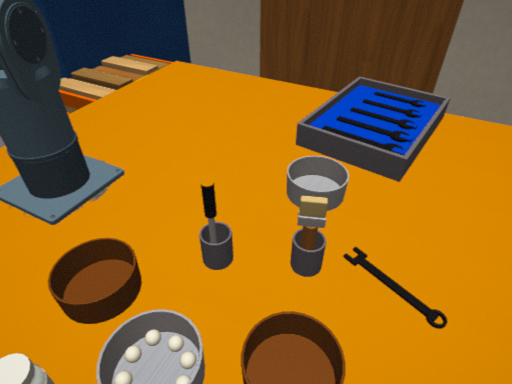

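View pics/b.png

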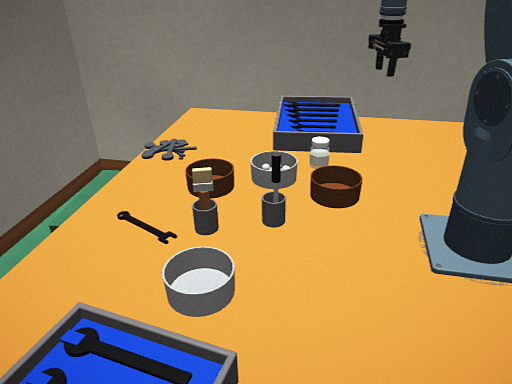

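Scene view: the rod's black handle top is at (208,185) in the cup at (217,250). The flat brush, with its yellow bristles, is at (313,205) and isn't wanted. The steel pan with balls is at (150,355), the empty grey pan at (317,182), and the brown pans at (95,280) and (293,355). The plain round handle fits the first one. I'll confirm it in an enlarged crop.

```bash
python3 - <<'E'
from h import *
a=load('a')['image'];b=load('b')['image']
A=cv2.resize(a[174:384,90:250],None,fx=2.8,fy=2.8,interpolation=2)
B=cv2.resize(b[140:240,240:310],None,fx=4,fy=4,interpolation=2)
c=np.zeros((588,A.shape[1]+B.shape[1],3),np.uint8);c[:A.shape[0],:A.shape[1]]=A;c[:B.shape[0],A.shape[1]:]=B
print(A.shape,B.shape);cv2.imwrite('pics/crop.png',c[:,:,::-1])
E
```

```text
(588, 448, 3) (400, 280, 3)
```

View pics/crop.png

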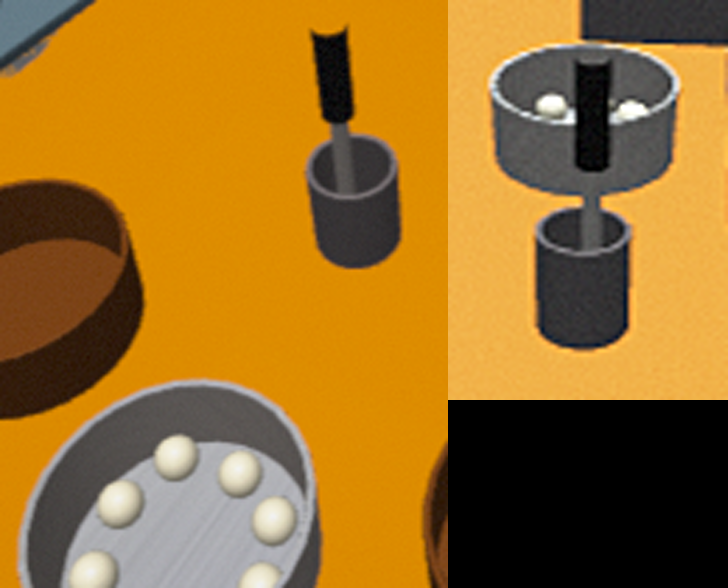

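The crop shows the plain round black handle, so this is the right rod. The white balls are in the grey pan. Next I fit the positions.

```bash
python3 - <<'E'
from h import *
from scipy.optimize import least_squares as ls
a=load('a');b=load('b')
fa=lambda p:(p[0]/2.8+90,p[1]/2.8+174)
fb=lambda p:((p[0]-448)/4+240,p[1]/4+140)
def circ(pa,pb,z,r):
    A=np.array([atz(a,*fa(p),z)[:2] for p in pa]);B=np.array([atz(b,*fb(p),z)[:2] for p in pb])
    for P in (A,B,np.vstack([A,B])):
        s=ls(lambda c:np.hypot(*(P-c).T)-r,P.mean(0)); print(s.x.round(4),(s.fun*1e3).round(1))
print('cup');circ([(306,174),(400,170),(352,134),(353,200),(320,145),(386,145)],[(535,230),(632,230),(583,208),(583,254)],.07,.03)
print('pan');circ([(20,545),(190,379),(317,490),(60,448),(285,415)],[(489,88),(680,88),(587,43),(587,124)],.06,.07)
# rod line: points at unknown z along line
pa=[fa(p) for p in [(330,33),(333,75),(338,118),(345,190)]];pb=[fb(p) for p in [(592,62),(592,115),(592,168),(591,240)]]
def f(q):
    r=[]
    Ps=np.array([[q[0]+q[2]*z,q[1]+q[3]*z,z] for z in (.04,.2)])
    for s,pts in ((a,pa),(b,pb)):
        P=proj(s,Ps);d=P[1]-P[0];d/=np.linalg.norm(d)
        r+=[d[0]*(v-P[0][1])-d[1]*(u-P[0][0]) for u,v in pts]
    return r
s=ls(f,[.5,0,0,0]);print('rod',s.x,np.round(s.fun,2))
q=s.x
for z in(.005,.115,.155,.185):
    P=[q[0]+q[2]*z,q[1]+q[3]*z,z];print(P,proj(a,P),proj(b,P))
print('obs handle ends a',fa((330,33)),fa((338,120)),'b',fb((592,60)),fb((592,170)))
for s in(a,b):print(ray(s,256,192)[0])
# empty/brush
print('brushcup',atz(a,309,240,.07)[:2],'brown',atz(a,95,265,.06)[:2],atz(a,293,345,.06)[:2],'empty',atz(a,318,173,.06)[:2],'bottle',atz(a,20,365,.07)[:2])
E
```

```text
cup
[ 0.4705 -0.0215] [-0.1  1.3  0.1 -0.9  0.2 -1.5]
[ 0.4672 -0.0174] [-0.3 -0.4 -2.5 -2.5]
[ 0.4693 -0.0198] [ 0.1  1.9 -1.9  1.2 -1.3 -2.6 -1.8  1.3 -5.2  0.2]
pan
[ 0.5101 -0.2471] [-1.   0.3  0.1  0.3 -1.1]
[ 0.5076 -0.2454] [ 0.7  0.7 -0.9 -1.1]
[ 0.5088 -0.2461] [-1.2 -1.2  0.6 -0.9 -1.7 -0.3  2.  -1.8 -0.2]
rod [ 0.46305336 -0.02270207  0.00145731  0.01112644] [ 0.15 -0.24  0.05  0.04 -0.05  0.02  0.09 -0.06]
[np.float64(0.4630606460093097), np.float64(-0.022646441486225365), 0.005] [[214.55900702 256.02431436]] [[275.70932809 218.75667526]]
[np.float64(0.4632209502681556), np.float64(-0.021422532841318336), 0.115] [[210.44513843 213.87407309]] [[275.9145545  180.80564402]]
[np.float64(0.46327924272591775), np.float64(-0.02097747515226123), 0.155] [[208.71003287 196.09637394]] [[275.99522849 165.88718902]]
[np.float64(0.46332296206923934), np.float64(-0.020643681885468404), 0.185] [[207.30841191 181.73552099]] [[276.05805928 154.26834758]]
obs handle ends a (207.85714285714286, 185.78571428571428) (210.71428571428572, 216.85714285714286) b (276.0, 155.0) (276.0, 182.5)
[ 0.73958384 -0.38356255  0.53088045]
[0.31977194 0.82021779 0.57687794]
brushcup [0.62583192 0.04167409] brown [ 0.32343746 -0.17092853] [ 0.6739926  -0.14421367] empty [0.56791341 0.25397403] bottle [ 0.37276246 -0.33857533]
```

Call:
play_rows --offset '[[0.77, 0.93, 0.1], [0.77, 0.93, 0.1], [0.77, 0.93, 0.1], [0.77, 0.93, 0.1], [0.77, 0.93, 0.1], [0.77, 0.93, 0.1], [0.77, 0.93, 0.1], [0.77, 0.93, 0.1], [0.77, 0.93, 0.1], [0.77, 0.93, 0.1], [0.77, 0.93, 0.1], [0.77, 0.93, 0.1]]' --angular '[[0, 0, 0], [0, 0, 0], [0, 0, 0], [0, 0, 0], [0, 0, 0], [0, 0, 0], [0, 0, 0], [0, 0, 0], [0, 0, 0], [0, 0, 0], [0, 0, 0], [0, 0, 0]]' --jaw 1 --grip_force 50

```text
clock: 1.35
ee_pos: [0.5093, -0.2457, 0.2784]
orientation: [-3.102, -0.495, 0.001]
wrist_force: [-1.1, -0.9, 0.0]
opening: 0.088
gripper_force: 0.0
```

```bash
cat >> h.py <<'E'
def wray(s,u,v):
    K=np.array(s['mtx']);x=(u-K[0,2])/K[0,0];y=(v-K[1,2])/K[1,1];r=np.hypot(x,y)+1e-12
    d=np.array([np.sin(r)*x/r,np.sin(r)*y/r,np.cos(r)]);T=np.array(s['tool_from_camera'])
    R=cv2.Rodrigues(np.array(s['obs']['orientation']))[0];p=np.array(s['obs']['ee_pos'])
    return R@T[:3,3]+p, R@T[:3,:3]@d
def watz(s,u,v,z):
    c,d=wray(s,u,v); return c+d*(z-c[2])/d[2]
E
python3 - <<'E'
from h import *
s=snap('wrist','w1');print(s['mtx'],s['tool_from_camera'],s['obs']['ee_pos'],s['obs']['orientation'],s['obs']['clock'])
E
```

```text
[[297.31863964   0.         255.3821847 ]
 [  0.         297.31863964 190.772056  ]
 [  0.           0.           1.        ]] [[-1.43186941e-03 -9.63687485e-01 -2.67028801e-01  6.85137962e-02]
 [ 9.99998524e-01 -1.12643416e-03 -1.29700162e-03 -9.10432140e-05]
 [ 9.49113865e-04 -2.67030264e-01  9.63687676e-01 -1.45941384e-01]
 [ 0.00000000e+00  0.00000000e+00  0.00000000e+00  1.00000000e+00]] [ 0.50926439 -0.2456569   0.27844386] [-3.10233059e+00 -4.94937139e-01  1.06895081e-03] 1.35
```

View pics/w1.png

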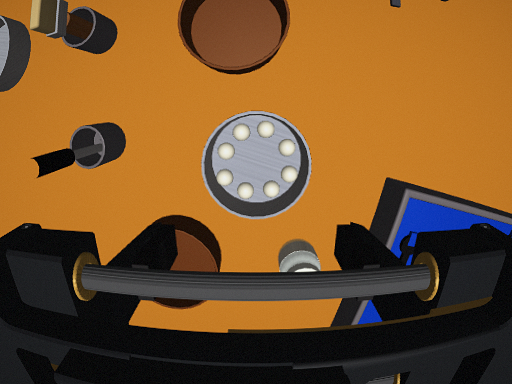

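The wrist view shows the pan rim spanning x 202–311 and y 111–219, with 8 balls inside. The rod's cup mouth is at about (88,146).

```bash
python3 - <<'E'
from h import *
from scipy.optimize import least_squares as ls
s=load('w1')
P=np.array([watz(s,*p,.06)[:2] for p in [(202,164),(311,164),(256,110.5),(256,219)]])
q=ls(lambda c:np.hypot(*(P-c).T)-.07,P.mean(0));print(q.x,q.fun*1e3)
B=np.array([watz(s,*p,.017)[:2] for p in [(241,132),(265,129),(287,147),(290,174),(271,189),(245,190),(225,177),(226,151)]])
q=ls(lambda c:np.hypot(*(B-c[:2]).T)-c[2],[.5,-.25,.047]);print(q.x,q.fun*1e3)
P=np.array([watz(s,*p,.07)[:2] for p in [(71,147),(105,145),(87,124),(87,167)]]);print(P,P.mean(0))
print(watz(s,38,167,.185), watz(s,75,155,.115))
E
```

```text
[ 0.50815702 -0.24692642] [-1.33581582 -1.34281593 -0.30046623 -0.44840586]
[ 0.50771131 -0.24796205  0.04667434] [-0.20497138 -0.35182366 -0.60070984  3.04327087 -2.24275013 -2.04905802
  3.65430773 -1.24826558]
[[ 0.46154119  0.00560886]
 [ 0.4788227  -0.04846103]
 [ 0.49883152 -0.01415744]
 [ 0.44165208 -0.02640817]] [ 0.47021187 -0.02085445]
[ 0.46713291 -0.02995523  0.185     ] [ 0.46792887 -0.0314364   0.115     ]
```

Call:
play_rows --offset '[[-0.11, 0.56, -0.07], [-0.11, 0.56, -0.07], [-0.11, 0.56, -0.07], [-0.11, 0.56, -0.07], [-0.11, 0.56, -0.07], [-0.11, 0.56, -0.07], [-0.11, 0.56, -0.07], [-0.11, 0.56, -0.07]]' --angular '[[0, 0, 0], [0, 0, 0], [0, 0, 0], [0, 0, 0], [0, 0, 0], [0, 0, 0], [0, 0, 0], [0, 0, 0]]'

```text
clock: 2.2
ee_pos: [0.4654, -0.0244, 0.2507]
orientation: [3.103, 0.486, -0.0]
wrist_force: [-0.2, 0.2, -0.1]
opening: 0.0878
gripper_force: 0.0
```

```bash
python3 - <<'E'
from h import *
a=snap('scene','a2')['image'];b=snap('side','b2')['image'];print(bot.get_obs()['ee_pos'],bot.get_obs()['joint_pos'])
A=cv2.resize(a[80:280,120:270],None,fx=2.6,fy=2.6,interpolation=2)
B=cv2.resize(b[60:240,200:340],None,fx=2.6,fy=2.6,interpolation=2)
c=np.zeros((520,A.shape[1]+B.shape[1],3),np.uint8);c[:A.shape[0],:A.shape[1]]=A;c[:B.shape[0],A.shape[1]:]=B
cv2.imwrite('pics/c2.png',c[:,:,::-1])
E
```

```text
[ 0.46544879 -0.02399731  0.2507289 ] [ 0.21777659  0.22425184 -0.30099277  1.98050792  0.08183161  0.94818326
 -1.38329795]
```

View pics/c2.png

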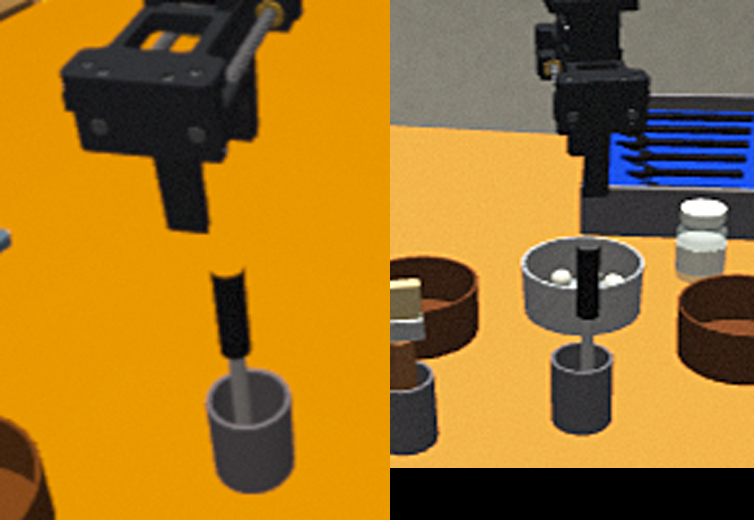

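The tool is over the handle, with a finger either side. I'll go down and grip.

Call:
play_rows --offset '[[-0.004, 0.007, -0.1], [-0.004, 0.007, -0.18], [-0.004, 0.007, -0.24], [-0.004, 0.007, -0.27], [-0.004, 0.007, -0.27], [-0.004, 0.007, -0.27]]' --angular '[[0, 0, 0], [0, 0, 0], [0, 0, 0], [0, 0, 0], [0, 0, 0], [0, 0, 0]]'

```text
clock: 2.9
ee_pos: [0.4643, -0.0196, 0.1434]
orientation: [3.103, 0.491, 0.001]
wrist_force: [1.5, 0.1, -0.8]
opening: 0.088
gripper_force: 0.0
```

Call:
play_rows --offset '[[0, 0, 0], [0, 0, 0], [0, 0, 0], [0, 0, 0], [0, 0, 0], [0, 0, 0], [0, 0, 0], [0, 0, 0]]' --angular '[[0, 0, 0], [0, 0, 0], [0, 0, 0], [0, 0, 0], [0, 0, 0], [0, 0, 0], [0, 0, 0], [0, 0, 0]]' --jaw 0 --grip_force 55

```text
clock: 3.7
ee_pos: [0.4636, -0.0192, 0.1427]
orientation: [-3.103, -0.493, 0.0]
wrist_force: [0.3, -0.9, 0.8]
opening: 0.0263
gripper_force: 0.0
```

Not closed onto it yet (26 mm), so I'll hold a little longer.

Call:
play_rows --offset '[[0, 0, 0], [0, 0, 0], [0, 0, 0], [0, 0, 0], [0, 0, 0]]' --angular '[[0, 0, 0], [0, 0, 0], [0, 0, 0], [0, 0, 0], [0, 0, 0]]'

```text
clock: 4.2
ee_pos: [0.4636, -0.0193, 0.1427]
orientation: [-3.103, -0.492, 0.0]
wrist_force: [-0.3, 0.1, -0.7]
opening: 0.0208
gripper_force: 55.0
```

Call:
play_rows --offset '[[0, 0, 0.05], [0, 0, 0.12], [0, 0, 0.2], [0, 0, 0.25], [0, 0, 0.25], [0, 0, 0.25]]' --angular '[[0, 0, 0], [0, 0, 0], [0, 0, 0], [0, 0, 0], [0, 0, 0], [0, 0, 0]]'

```text
clock: 4.8
ee_pos: [0.4634, -0.0193, 0.2422]
orientation: [3.103, 0.492, -0.0]
wrist_force: [0.2, -0.4, -2.2]
opening: 0.0208
gripper_force: 55.0
```

```bash
python3 - <<'E'
from h import *
a=snap('scene','a3')['image'];b=snap('side','b3')['image'];print(bot.get_obs()['ee_pos'])
A=cv2.resize(a[80:280,120:270],None,fx=2.6,fy=2.6,interpolation=2)
B=cv2.resize(b[60:240,200:340],None,fx=2.6,fy=2.6,interpolation=2)
c=np.zeros((520,A.shape[1]+B.shape[1],3),np.uint8);c[:A.shape[0],:A.shape[1]]=A;c[:B.shape[0],A.shape[1]:]=B
cv2.imwrite('pics/c3.png',c[:,:,::-1])
E
```

```text
[ 0.46264165 -0.01931837  0.24133936]
```

View pics/c3.png

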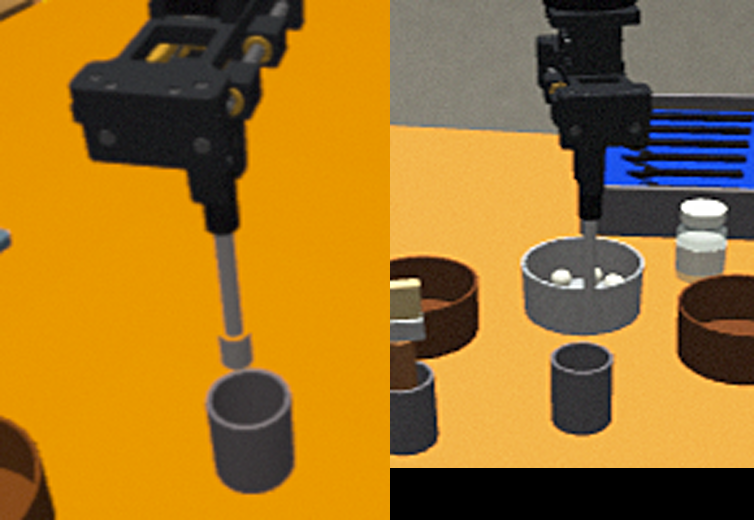

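The rod is held upright and its foot is clear of the cup. Next I carry it to the pan centre.

Call:
play_rows --offset '[[0.01, -0.04, 0], [0.03, -0.13, 0], [0.05, -0.23, 0], [0.07, -0.33, 0], [0.09, -0.43, 0], [0.1, -0.52, 0], [0.11, -0.56, 0], [0.11, -0.57, 0], [0.11, -0.57, 0], [0.11, -0.57, 0]]' --angular '[[0, 0, 0], [0, 0, 0], [0, 0, 0], [0, 0, 0], [0, 0, 0], [0, 0, 0], [0, 0, 0], [0, 0, 0], [0, 0, 0], [0, 0, 0]]'

```text
clock: 5.9
ee_pos: [0.5077, -0.2449, 0.2424]
orientation: [-3.101, -0.496, 0.001]
wrist_force: [1.3, 0.8, -1.7]
opening: 0.0205
gripper_force: 55.0
```

Call:
play_rows --offset '[[0, 0, -0.05], [0, 0, -0.12], [0, 0, -0.18], [0, 0, -0.22], [0, 0, -0.24], [0, 0, -0.24], [0, 0, -0.24]]' --angular '[[0, 0, 0], [0, 0, 0], [0, 0, 0], [0, 0, 0], [0, 0, 0], [0, 0, 0], [0, 0, 0]]'

```text
clock: 6.6
ee_pos: [0.5083, -0.2467, 0.1475]
orientation: [3.102, 0.494, 0.002]
wrist_force: [-0.6, -0.5, -1.6]
opening: 0.0205
gripper_force: 55.0
```

```bash
python3 - <<'E'
from h import *
w=snap('wrist','w4')['image'];a=snap('scene','a4')['image'];print(bot.get_obs()['ee_pos'],bot.get_obs()['wrist_force'])
c=np.zeros((420,740,3),np.uint8)
A=cv2.resize(w[80:280,150:350],None,fx=2,fy=2,interpolation=2);B=cv2.resize(a[234:384,70:230],None,fx=2.1,fy=2.1,interpolation=2)
c[:400,:400]=A;c[:B.shape[0],400:400+B.shape[1]]=B
cv2.imwrite('pics/c4.png',c[:,:,::-1])
E
```

```text
[ 0.50840813 -0.24725616  0.14783879] [ 0.4187198  -0.15590016 -1.67599581]
```

View pics/c4.png

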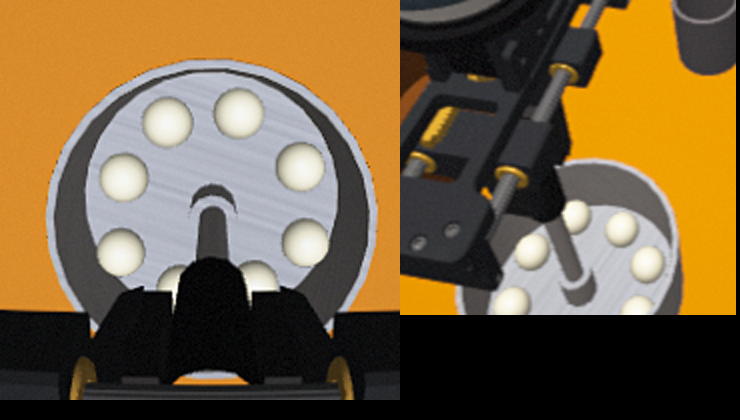

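The foot is at the pan centre, low and clear of the balls. I'll stir clockwise, starting with a spiral outward.

Call:
play_rows --offset '[[-0.01, 0.003, 0], [-0.018, 0.01, 0], [-0.022, 0.022, 0], [-0.021, 0.036, 0], [-0.013, 0.05, 0], [0, 0.062, 0], [0.019, 0.07, 0], [0.041, 0.071, 0], [0.058, 0.058, 0], [0.071, 0.041, 0], [0.08, 0.021, 0], [0.0825, 0, 0]]' --angular '[[0, 0, 0], [0, 0, 0], [0, 0, 0], [0, 0, 0], [0, 0, 0], [0, 0, 0], [0, 0, 0], [0, 0, 0], [0, 0, 0], [0, 0, 0], [0, 0, 0], [0, 0, 0]]'

```text
clock: 7.9
ee_pos: [0.5403, -0.248, 0.1464]
orientation: [-3.102, -0.491, 0.002]
wrist_force: [-2.7, 0.4, -0.5]
opening: 0.0204
gripper_force: 55.0
```

Call:
play_rows --offset '[[-0.003, -0.021, 0], [-0.011, -0.041, 0], [-0.024, -0.058, 0], [-0.041, -0.071, 0], [-0.061, -0.08, 0], [-0.0825, -0.0825, 0], [-0.104, -0.08, 0], [-0.124, -0.071, 0], [-0.141, -0.058, 0], [-0.154, -0.041, 0], [-0.162, -0.021, 0], [-0.165, 0, 0]]' --angular '[[0, 0, 0], [0, 0, 0], [0, 0, 0], [0, 0, 0], [0, 0, 0], [0, 0, 0], [0, 0, 0], [0, 0, 0], [0, 0, 0], [0, 0, 0], [0, 0, 0], [0, 0, 0]]'

```text
clock: 9.1
ee_pos: [0.4742, -0.2473, 0.1469]
orientation: [3.102, 0.492, -0.001]
wrist_force: [1.8, -1.7, -1.0]
opening: 0.0207
gripper_force: 55.0
```

```bash
python3 - <<'E'
from h import *
w=snap('wrist','w5')['image'];a=snap('scene','a5')['image'];print(bot.get_obs()['ee_pos'],bot.get_obs()['wrist_force'])
c=np.zeros((420,740,3),np.uint8)
A=cv2.resize(w[80:280,150:350],None,fx=2,fy=2,interpolation=2);B=cv2.resize(a[234:384,70:230],None,fx=2.1,fy=2.1,interpolation=2)
c[:400,:400]=A;c[:B.shape[0],400:400+B.shape[1]]=B
cv2.imwrite('pics/c5.png',c[:,:,::-1])
E
```

```text
[ 0.47478257 -0.24635918  0.14689976] [ 0.92095632 -0.59029022 -1.44918072]
```

View pics/c5.png

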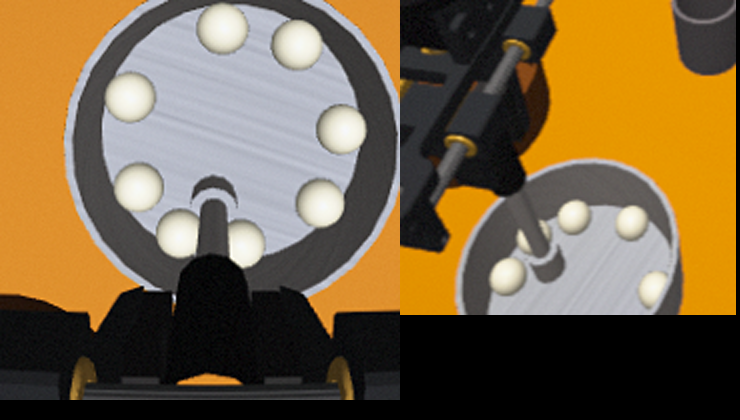

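All 8 balls are in the pan and the forces are low. I'll keep circling.

Call:
play_rows --offset '[[0.003, 0.021, 0], [0.011, 0.041, 0], [0.024, 0.058, 0], [0.041, 0.071, 0], [0.061, 0.08, 0], [0.0825, 0.0825, 0], [0.104, 0.08, 0], [0.124, 0.071, 0], [0.141, 0.058, 0], [0.154, 0.041, 0], [0.162, 0.021, 0], [0.165, 0, 0]]' --angular '[[0, 0, 0], [0, 0, 0], [0, 0, 0], [0, 0, 0], [0, 0, 0], [0, 0, 0], [0, 0, 0], [0, 0, 0], [0, 0, 0], [0, 0, 0], [0, 0, 0], [0, 0, 0]]'

```text
clock: 10.4
ee_pos: [0.5405, -0.2479, 0.1464]
orientation: [-3.102, -0.492, 0.001]
wrist_force: [-0.5, 0.2, -1.5]
opening: 0.0206
gripper_force: 55.0
```

Call:
play_rows --offset '[[-0.003, -0.021, 0], [-0.011, -0.041, 0], [-0.024, -0.058, 0], [-0.041, -0.071, 0], [-0.061, -0.08, 0], [-0.0825, -0.0825, 0], [-0.104, -0.08, 0], [-0.124, -0.071, 0], [-0.141, -0.058, 0], [-0.154, -0.041, 0], [-0.162, -0.021, 0], [-0.165, 0, 0]]' --angular '[[0, 0, 0], [0, 0, 0], [0, 0, 0], [0, 0, 0], [0, 0, 0], [0, 0, 0], [0, 0, 0], [0, 0, 0], [0, 0, 0], [0, 0, 0], [0, 0, 0], [0, 0, 0]]'

```text
clock: 11.6
ee_pos: [0.4749, -0.2474, 0.1471]
orientation: [3.101, 0.491, 0.002]
wrist_force: [2.6, -0.2, -0.8]
opening: 0.0205
gripper_force: 55.0
```

Call:
play_rows --offset '[[0.003, 0.021, 0], [0.011, 0.041, 0], [0.024, 0.058, 0], [0.041, 0.071, 0], [0.061, 0.08, 0], [0.0825, 0.0825, 0], [0.104, 0.08, 0], [0.124, 0.071, 0], [0.141, 0.058, 0], [0.154, 0.041, 0], [0.162, 0.021, 0], [0.165, 0, 0]]' --angular '[[0, 0, 0], [0, 0, 0], [0, 0, 0], [0, 0, 0], [0, 0, 0], [0, 0, 0], [0, 0, 0], [0, 0, 0], [0, 0, 0], [0, 0, 0], [0, 0, 0], [0, 0, 0]]'

```text
clock: 12.8
ee_pos: [0.54, -0.2475, 0.1462]
orientation: [-3.101, -0.492, 0.003]
wrist_force: [-2.4, 0.2, -1.3]
opening: 0.0206
gripper_force: 55.0
```

Call:
play_rows --offset '[[-0.003, -0.021, 0], [-0.011, -0.041, 0], [-0.024, -0.058, 0], [-0.041, -0.071, 0], [-0.061, -0.08, 0], [-0.0825, -0.0825, 0], [-0.104, -0.08, 0], [-0.124, -0.071, 0], [-0.141, -0.058, 0], [-0.154, -0.041, 0], [-0.162, -0.021, 0], [-0.165, 0, 0]]' --angular '[[0, 0, 0], [0, 0, 0], [0, 0, 0], [0, 0, 0], [0, 0, 0], [0, 0, 0], [0, 0, 0], [0, 0, 0], [0, 0, 0], [0, 0, 0], [0, 0, 0], [0, 0, 0]]'

```text
clock: 14.0
ee_pos: [0.4755, -0.2479, 0.1473]
orientation: [3.1, 0.491, 0.004]
wrist_force: [3.4, -0.8, -0.6]
opening: 0.0205
gripper_force: 55.0
```

Call:
play_rows --offset '[[0.003, 0.021, 0], [0.011, 0.041, 0], [0.024, 0.058, 0], [0.041, 0.071, 0], [0.061, 0.08, 0], [0.0825, 0.0825, 0], [0.104, 0.08, 0], [0.124, 0.071, 0], [0.141, 0.058, 0], [0.154, 0.041, 0], [0.162, 0.021, 0], [0.165, 0, 0]]' --angular '[[0, 0, 0], [0, 0, 0], [0, 0, 0], [0, 0, 0], [0, 0, 0], [0, 0, 0], [0, 0, 0], [0, 0, 0], [0, 0, 0], [0, 0, 0], [0, 0, 0], [0, 0, 0]]'

```text
clock: 15.2
ee_pos: [0.5403, -0.2472, 0.1464]
orientation: [-3.101, -0.492, 0.002]
wrist_force: [-2.9, 1.6, -1.0]
opening: 0.021
gripper_force: 55.0
```

```bash
python3 - <<'E'
from h import *
w=snap('wrist','w6')['image'];a=snap('scene','a6')['image'];print(bot.get_obs()['ee_pos'],bot.get_obs()['wrist_force'])
c=np.zeros((420,740,3),np.uint8)
A=cv2.resize(w[80:280,150:350],None,fx=2,fy=2,interpolation=2);B=cv2.resize(a[234:384,70:230],None,fx=2.1,fy=2.1,interpolation=2)
c[:400,:400]=A;c[:B.shape[0],400:400+B.shape[1]]=B
cv2.imwrite('pics/c6.png',c[:,:,::-1])
E
```

```text
[ 0.53968012 -0.24884935  0.14633022] [-2.184505    0.11821327 -1.26670775]
```

View pics/c6.png

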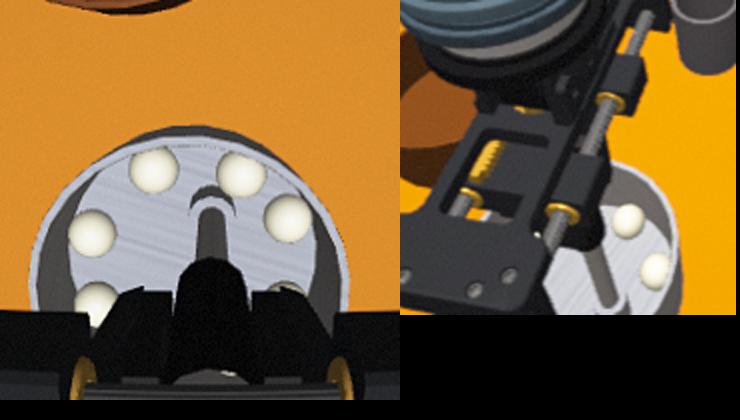

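```bash
python3 - <<'E'
from h import *
def pol(f,pts):
    s=load(f);P=np.array([watz(s,*p,.017)[:2] for p in pts])-[.508,-.247]
    print(f,sorted([(int(np.degrees(np.arctan2(y,x))),int(1e3*np.hypot(x,y))) for x,y in P]))
h=lambda L:[(x/2+150,y/2+80) for x,y in L]
pol('w1',[(241,132),(265,129),(287,147),(290,174),(271,189),(245,190),(225,177),(226,151)])
pol('w4',h([(168,121),(239,113),(124,177),(121,251),(300,167),(306,243)]))
pol('w5',h([(221,28),(298,44),(130,97),(342,129),(138,187),(321,203),(180,232),(241,243)]))
pol('w6',h([(155,170),(241,174),(289,218),(92,232),(97,304)]))
E
```

```text
w1 [(-134, 45), (-93, 50), (-46, 46), (3, 45), (45, 45), (89, 44), (135, 49), (176, 44)]
w4 [(-93, 49), (-47, 46), (2, 46), (44, 45), (89, 44), (134, 50)]
w5 [(-157, 51), (-107, 52), (-66, 51), (-15, 53), (24, 51), (85, 51), (135, 50), (168, 52)]
w6 [(-44, 53), (-9, 51), (37, 50), (88, 51), (131, 52)]
```

The foot slips past each ball and shifts it about 20° per pass. I'll add a turn at a slightly wider radius (36 mm) and track the balls numerically, so that every one has clearly moved.

Call:
play_rows --offset '[[0.004, -0.023, 0], [-0.005, -0.045, 0], [-0.019, -0.064, 0], [-0.038, -0.078, 0], [-0.059, -0.087, 0], [-0.083, -0.09, 0], [-0.106, -0.087, 0], [-0.128, -0.078, 0], [-0.146, -0.064, 0], [-0.16, -0.045, 0], [-0.169, -0.023, 0], [-0.1725, 0, 0]]' --angular '[[0, 0, 0], [0, 0, 0], [0, 0, 0], [0, 0, 0], [0, 0, 0], [0, 0, 0], [0, 0, 0], [0, 0, 0], [0, 0, 0], [0, 0, 0], [0, 0, 0], [0, 0, 0]]'

```text
clock: 16.5
ee_pos: [0.4713, -0.2475, 0.147]
orientation: [3.101, 0.492, -0.0]
wrist_force: [3.1, -2.0, -0.7]
opening: 0.021
gripper_force: 55.0
```

```bash
cat >> h.py <<'E'
def balls(s):
    im=s['image'].astype(int);r,g,b=im[...,0],im[...,1],im[...,2]
    m=((r>185)&(r-b>8)&(r-b<70)&(r-g<25)).astype(np.uint8)
    m=cv2.morphologyEx(m,cv2.MORPH_OPEN,np.ones((3,3),np.uint8))
    n,_,st,ce=cv2.connectedComponentsWithStats(m);out=[]
    for i in range(1,n):
        if st[i,4]>60:
            x,y=watz(s,*ce[i],.017)[:2]-[.508,-.247]
            if np.hypot(x,y)<.075: out.append((int(np.degrees(np.arctan2(y,x))),int(1e3*np.hypot(x,y)),int(st[i,4])))
    return sorted(out)
E
python3 - <<'E'
from h import *
snap('wrist','w7')
for f in('w1','w4','w5','w6','w7'):print(f,balls(load(f)))
E
```

```text
w1 [(-134, 46, 127), (-94, 50, 132), (-47, 46, 139), (2, 46, 140), (45, 45, 143), (90, 44, 139), (136, 51, 130), (177, 46, 125)]
w4 [(-128, 44, 120), (-94, 50, 289), (-48, 46, 326), (2, 46, 359), (45, 45, 354), (90, 45, 333), (136, 52, 300)]
w5 [(-155, 52, 254), (-108, 53, 323), (-66, 52, 332), (-15, 53, 356), (23, 52, 381), (85, 52, 365), (135, 51, 341), (168, 53, 308)]
w6 [(-45, 52, 324), (-9, 50, 338), (38, 50, 338), (90, 52, 312), (130, 54, 196)]
w7 [(-154, 52, 311), (-110, 53, 322), (-58, 52, 346), (-19, 52, 365), (37, 52, 375), (89, 51, 360), (131, 53, 350), (166, 54, 327)]
```

Call:
play_rows --offset '[[0.003, 0.023, 0], [0.012, 0.045, 0], [0.026, 0.064, 0], [0.045, 0.078, 0], [0.067, 0.087, 0], [0.09, 0.09, 0]]' --angular '[[0, 0, 0], [0, 0, 0], [0, 0, 0], [0, 0, 0], [0, 0, 0], [0, 0, 0]]'

```text
clock: 17.15
ee_pos: [0.5065, -0.2128, 0.1466]
orientation: [3.101, 0.492, -0.006]
wrist_force: [-2.5, -6.2, 1.9]
opening: 0.0205
gripper_force: 57.2
```

```bash
python3 - <<'E'
from h import *
s=snap('wrist','w8');print(balls(s),s['obs']['ee_pos'])
E
```

```text
[(-111, 54, 262), (-59, 52, 296), (-20, 52, 332), (37, 51, 363), (87, 51, 337), (120, 52, 322)] [ 0.50647634 -0.21280452  0.14664543]
```

Call:
play_rows --offset '[[0.023, -0.003, 0], [0.045, -0.012, 0], [0.064, -0.026, 0], [0.078, -0.045, 0], [0.087, -0.067, 0], [0.09, -0.09, 0]]' --angular '[[0, 0, 0], [0, 0, 0], [0, 0, 0], [0, 0, 0], [0, 0, 0], [0, 0, 0]]'

```text
clock: 17.8
ee_pos: [0.5444, -0.2477, 0.1466]
orientation: [-3.102, -0.492, -0.002]
wrist_force: [-0.9, 1.2, -0.4]
opening: 0.0207
gripper_force: 55.0
```

```bash
python3 - <<'E'
from h import *
s=snap('wrist','w9');print(balls(s),s['obs']['ee_pos'])
E
```

```text
[(-156, 58, 105), (-59, 51, 312), (-20, 51, 332), (20, 50, 324), (74, 53, 316), (120, 53, 278)] [ 0.54439695 -0.24766144  0.14663031]
```

Call:
play_rows --offset '[[-0.003, -0.023, 0], [-0.012, -0.045, 0], [-0.026, -0.064, 0], [-0.045, -0.078, 0], [-0.067, -0.087, 0], [-0.09, -0.09, 0]]' --angular '[[0, 0, 0], [0, 0, 0], [0, 0, 0], [0, 0, 0], [0, 0, 0], [0, 0, 0]]'

```text
clock: 18.45
ee_pos: [0.5075, -0.2823, 0.1466]
orientation: [-3.101, -0.493, -0.002]
wrist_force: [2.0, 4.7, -1.7]
opening: 0.0209
gripper_force: 55.1
```

```bash
python3 - <<'E'
from h import *
s=snap('wrist','w10');print(balls(s),s['obs']['ee_pos'],s['obs']['clock'])
E
```

```text
[(-155, 48, 167), (-107, 55, 145), (-74, 53, 357), (-32, 51, 378), (20, 52, 374), (73, 53, 344), (119, 53, 318), (157, 53, 292)] [ 0.50751048 -0.28233391  0.1465603 ] 18.45
```

Every ball is now at least 11 mm from any starting spot, and all 8 are in the pan. I'll go back to the centre, lift and return to the cup.

Call:
play_rows --offset '[[0, 0.03, 0], [0, 0.06, 0], [0, 0.085, 0], [0, 0.09, 0], [0, 0.09, 0.03], [0, 0.09, 0.09], [0, 0.09, 0.16], [0, 0.09, 0.22], [0, 0.09, 0.24], [0, 0.09, 0.24]]' --angular '[[0, 0, 0], [0, 0, 0], [0, 0, 0], [0, 0, 0], [0, 0, 0], [0, 0, 0], [0, 0, 0], [0, 0, 0], [0, 0, 0], [0, 0, 0]]'

```text
clock: 19.5
ee_pos: [0.5083, -0.248, 0.2441]
orientation: [3.101, 0.491, 0.004]
wrist_force: [-0.6, -0.2, -0.6]
opening: 0.0208
gripper_force: 55.0
```

Call:
play_rows --offset '[[-0.01, 0.04, 0], [-0.02, 0.13, 0], [-0.04, 0.23, 0], [-0.055, 0.33, 0], [-0.07, 0.43, 0], [-0.085, 0.52, 0], [-0.095, 0.56, 0], [-0.095, 0.567, 0], [-0.095, 0.567, 0], [-0.095, 0.567, 0], [-0.095, 0.567, 0]]' --angular '[[0, 0, 0], [0, 0, 0], [0, 0, 0], [0, 0, 0], [0, 0, 0], [0, 0, 0], [0, 0, 0], [0, 0, 0], [0, 0, 0], [0, 0, 0], [0, 0, 0]]'

```text
clock: 20.6
ee_pos: [0.4696, -0.0217, 0.2424]
orientation: [3.103, 0.489, -0.001]
wrist_force: [0.0, 1.2, -1.2]
opening: 0.021
gripper_force: 55.0
```

```bash
python3 - <<'E'
from h import *
a=snap('scene','a11');b=snap('side','b11');o=bot.get_obs();print(o['ee_pos'])
A=cv2.resize(a['image'][120:280,150:270],None,fx=3.2,fy=3.2,interpolation=2)
B=cv2.resize(b['image'][120:240,230:320],None,fx=4,fy=4,interpolation=2)
c=np.zeros((512,A.shape[1]+B.shape[1],3),np.uint8);c[:A.shape[0],:A.shape[1]]=A;c[:B.shape[0],A.shape[1]:]=B
cv2.imwrite('pics/c11.png',c[:,:,::-1])
P=[o['ee_pos'][0],o['ee_pos'][1],.105]
print(proj(a,[P,[.47,-.02,.07]]),proj(b,[P,[.47,-.02,.07]]))
E
```

```text
[ 0.46970494 -0.02140272  0.24255714]
[[214.01918452 219.23636378]
 [215.98791196 232.79774336]] [[273.2275007  184.22305874]
 [272.93937903 196.97962024]]
```

View pics/c11.png

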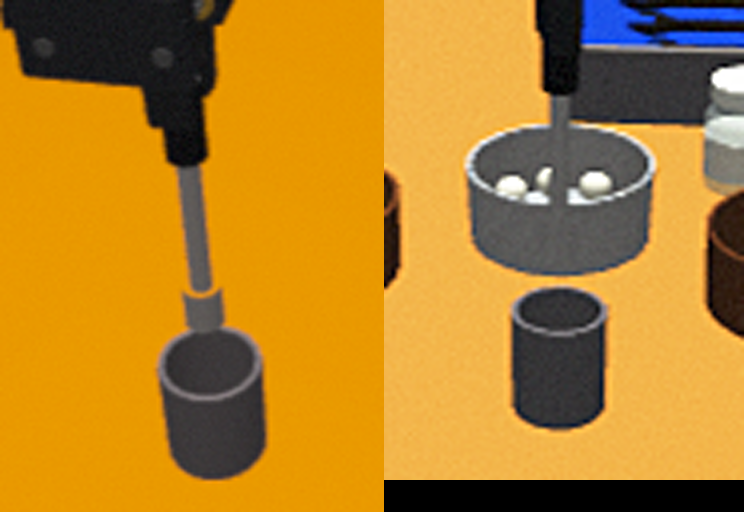

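The foot is over the cup mouth (foot at about (214,221), cup mouth centre at about (216,233)) and the rod is upright. I'll lower it.

Call:
play_rows --offset '[[0, 0, -0.04], [0, 0, -0.1], [0, 0, -0.16], [0, 0, -0.2], [0, 0, -0.225], [0, 0, -0.237], [0, 0, -0.243], [0, 0, -0.247], [0, 0, -0.248], [0, 0, -0.248], [0, 0, -0.248]]' --angular '[[0, 0, 0], [0, 0, 0], [0, 0, 0], [0, 0, 0], [0, 0, 0], [0, 0, 0], [0, 0, 0], [0, 0, 0], [0, 0, 0], [0, 0, 0], [0, 0, 0]]'

```text
clock: 21.8
ee_pos: [0.4699, -0.0205, 0.1439]
orientation: [3.103, 0.492, 0.001]
wrist_force: [0.6, 0.6, -1.6]
opening: 0.0206
gripper_force: 55.0
```

Call:
play_rows --offset '[[0, 0, -0.001], [0, 0, -0.002], [0, 0, -0.003], [0, 0, -0.003], [0, 0, -0.003]]' --angular '[[0, 0, 0], [0, 0, 0], [0, 0, 0], [0, 0, 0], [0, 0, 0]]'

```text
clock: 22.3
ee_pos: [0.47, -0.0204, 0.1427]
orientation: [3.103, 0.493, 0.001]
wrist_force: [-0.1, 1.2, 4.2]
opening: 0.021
gripper_force: 55.0
```

The foot is touching (+4 N), so I'll release.

Call:
play_rows --offset '[[0, 0, 0], [0, 0, 0], [0, 0, 0], [0, 0, 0], [0, 0, 0], [0, 0, 0], [0, 0, 0], [0, 0, 0], [0, 0, 0], [0, 0, 0]]' --angular '[[0, 0, 0], [0, 0, 0], [0, 0, 0], [0, 0, 0], [0, 0, 0], [0, 0, 0], [0, 0, 0], [0, 0, 0], [0, 0, 0], [0, 0, 0]]' --jaw 1

```text
clock: 23.3
ee_pos: [0.4696, -0.0205, 0.1423]
orientation: [3.103, 0.492, -0.0]
wrist_force: [-0.0, 0.4, -1.0]
opening: 0.0883
gripper_force: 0.0
```

Call:
play_rows --offset '[[0, 0, 0.05], [0, 0, 0.12], [0, 0, 0.2], [0, 0, 0.28], [0, 0, 0.35], [0, 0, 0.38], [0, 0, 0.38], [0, 0, 0.38]]' --angular '[[0, 0, 0], [0, 0, 0], [0, 0, 0], [0, 0, 0], [0, 0, 0], [0, 0, 0], [0, 0, 0], [0, 0, 0]]'

```text
clock: 24.1
ee_pos: [0.469, -0.0206, 0.2931]
orientation: [-3.103, -0.492, 0.003]
wrist_force: [-0.6, 0.5, 0.4]
opening: 0.0884
gripper_force: 0.0
```

```bash
python3 - <<'E'
from h import *
a=snap('scene','a12');b=snap('side','b12');w=snap('wrist','w12')
a0=load('a')['image'].astype(int);b0=load('b')['image'].astype(int)
# dark handle centroid per rows, before vs after
for n,i0,i1,(u0,u1,v0,v1) in (('scene',a0,a['image'].astype(int),(195,232,180,222)),('side',b0,b['image'].astype(int),(262,290,150,186))):
    for im in(i0,i1):
        m=(im[v0:v1,u0:u1].max(2)<45);print(n,m.sum(),[(v0+r,round(float(np.nonzero(m[r])[0].mean()+u0),1)) for r in range(0,v1-v0,5) if m[r].sum()>3])
# balls count in scene + wrist
s=w;print(balls(s));print(bot.get_obs()['clock'],bot.get_obs()['ee_pos'])
im=a['image'].astype(int);m=((im[...,0]>185)&(im[...,0]-im[...,2]<70)).astype(np.uint8)[300:,90:215]
n,_,st,ce=cv2.connectedComponentsWithStats(m);print([(ce[i]+[90,300]).round().tolist()+[int(st[i,4])] for i in range(1,n) if st[i,4]>40])
E
```

```text
scene 315 [(190, 208.0), (195, 208.0), (200, 208.5), (205, 209.5), (210, 209.5), (215, 210.0)]
scene 315 [(190, 211.0), (195, 212.0), (200, 212.5), (205, 212.5), (210, 213.5), (215, 213.5)]
side 223 [(160, 276.0), (165, 275.5), (170, 275.5), (175, 275.5), (180, 275.5)]
side 229 [(160, 273.0), (165, 273.0), (170, 272.5), (175, 272.5), (180, 272.5)]
[(-152, 54, 71), (-110, 56, 64), (-74, 56, 65), (-36, 53, 71), (15, 50, 79), (161, 51, 89)]
24.25 [ 0.46878562 -0.02047655  0.29282283]
[[161.0, 323.0, 172], [162.0, 334.0, 147], [139.0, 341.0, 147], [147.0, 349.0, 185], [174.0, 346.0, 404], [123.0, 362.0, 251], [176.0, 359.0, 128], [190.0, 366.0, 342]]
```

The rod stands upright in its cup, the same height and upright posture as before. All 8 balls were in the pan just before the lift, and the gripper is clear.

```bash
python3 -c "
from plant import bot
print(bot.close_job())"
```

```text
the job is handed in; nothing more can be done
None
```

The job is handed in at about 24 s: I stirred the balls clockwise for more than four turns, then stood the rod back upright in its own cup and let go. All eight balls were counted in the pan just before the lift; six showed in the last wrist picture, and I took the other two to be hidden by the gripper.

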